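Slide a lens blank along the rail into the corner pocket

ROBOT

A 6-joint arm with a two-finger parallel gripper is mounted at the origin on a cart in front of the work surface, level with it; the furniture and walls round the work are solid. World frame = base frame: x ahead of the robot, y to its left, z up, the work surface at z = 0. Lengths are in mm, angles in rad, forces in N, time in s.
With the tool pointing down it reaches from about 300 to 775 mm from the base axis. Payload 14.6 kg.
Tool frame: the origin (TCP) lies on the centre line of the jaws, within the pads' length; the fingertips stand manip.finger_overhang ahead of it and the grasp point (between the pads) lies 11 mm behind it (manip.finger_overhang is the distance from the TCP to the fingertips, in mm); y points along the fingers, x is the direction in which the jaws open and shut, and the axes are right-handed (so a half turn about y gives the same grasp; the last joint's range is limited). The gripper opens to 94 mm and grips with 3 to 60 N. Pads are 16 mm wide; open, the fingers measure 119 mm over their backs; the gripper's body (75 mm by 177 mm) begins 78 mm behind the grasp point.
Start: joints at [-1.271, 0.3, 1.521, -0, 1.321, -0.067], TCP at [197.239, -513.406, 213.446] pointing down, gripper open.
Joint ranges: [-3.03, 3.03], [-0.79, 2.21], [0.23, 2.52], [-1.04, 4.18], [0, 3.07], [-2.55, 2.55]. Speed limits (rad/s): [2.22, 2.22, 2.57, 3.14, 3.14, 3.14].

INTERFACE

Orientations are given as [roll, pitch, yaw] about the fixed x, y, z axes, in that order (R = Rz(yaw) Ry(pitch) Rx(roll)).
In Python, from cell import monitor, viewer, ticket, manip gives the robot as it stands.
- The arm moves only by the shell command python3 -m jog 'ROWS' [FORCE]. ROWS is JSON, a list of rows, each an object of numbers: "grip": the finger opening in cm, from 0 to 9.4; "dx", "dy", "dz": the shift along the tool's x, y, z in cm; "spin": the turn about the tool's y in degrees. In form: [{"grip": .., "dx": .., "dy": .., "dz": .., "spin": ..}, ...]. A call has 1 to 20 rows; each row is the pose to reach, as a shift and turn from the pose commanded when the call began, along the tool's axes at that moment; what a row does not reach only later rows make up. A row lasts 1/8 s, in which the tool goes at most 62.5 mm and 10.7 degrees, less where a joint would pass 70% of its speed; a pose out of reach is approached as far as the arm can. A call with a gripper value outside its range is refused whole. The fingers move at their own pace and stop on an object; FORCE is the grip in N (left out, the last holds). Time passes only in rows, so rows that repeat a pose let the fingers close. It gives the time, the measured TCP pose, the force and the opening at its end, in the units of the state.
- monitor.read_state(): the state, without advancing time (a new reading comes with each control period).
- viewer.camera(name): name is "scene" or "top" or "wrist"; returns a dict with "color" (420x560x3 uint8, red, green, blue), "vertical_fov" (degrees; the focal length in pixels is half the picture's height over the tangent of half this angle, whatever the lens; pixels are square), "cx", "cy" (the principal point, pixels), "rvec" (rotation vector, rad) and "tvec" (3), from world to camera coordinates, as OpenCV has them. Camera axes: x right, y down, z forward; pixel columns grow to the right and rows downward; lengths in mm; the calibration is good to about 2 mm. A picture is of the moment at which its call begins. There is no depth.
- ticket.sign_off(): hands the job in, once; it reports no verdict.
The state is a dict: "clock": time; "joints": joint angles; "qd": joint speeds; "effort": joint torques, N m; "eef_pos": TCP position; "eef_rot": TCP orientation; "wrist_force": force on the tool from outside, world axes, zero at the start; "moment": the same for the moment, N m; "finger_gap": finger opening in mm.
Only numpy, scipy, OpenCV 4.12 (cv2) and the standard library are available. Lean on these libraries where they do the work, as an engineer would, in place of code of your own. Each camera call takes 0.05 s, during which the arm holds its last target. There are 200 camera calls.

TASK

On the metal nest plate, push the rectangular lens blank back until its long side lies flush against the rail, then slide it along the rail, keeping it against the rail, until it is fully home in the corner pocket at the left end: touching the end stop and still flush with the rail. Only push it with the fingertips, never lift or tip it. Leave the round blank, the vials and the tweezers where they are.

Things in the scene. Friction and masses are not known exactly. Their poses are not given: they have to be found in the camera images.
- nest: Fixed dark steel plate 150 x 300 x 8 mm on the worktop. Origin: centre of its underside, 8 mm below its top; x points away from the robot across the plate, y to the robot's left along it (turned up to 15 degrees either way), z up. On it stand light aluminium bars 10 mm high (tops 18 mm above the origin): rail, end stop and lip, which form the corner pocket at the left end, 48 mm wide and 34 mm deep.
- rail_face (a point): Middle of the rail's face towards the robot, at the plate's top: nest x = +50, y = 0, z = +8 mm. The straight rail runs along the plate's whole far edge, 16 mm thick, its right end open.
- stop_face (a point): Foot of the end stop's inner face, in the corner with the rail: nest x = +50, y = +138, z = +8 mm. The stop is a bar 12 mm thick across the plate's left end.
- lip_face (a point): Foot of the retaining lip's inner face, at the pocket's mouth: nest x = +2, y = +104, z = +8 mm. The lip is a bar 12 mm thick parallel to the rail, from here to the stop. A short flared lead-in continues it to the right, to y = +91 mm and back to x = -14 mm. The pocket is open to the right (-y) and above.
- seat (a point): Point on the plate's top where the rectangular blank's origin lies when it is fully home: nest x = +28, y = +108, z = +8 mm.
- blank: Loose rectangular lens blank, off-white ceramic with a grey round spot on top, 44 (its x) x 60 (its y) x 14 (z) mm, about 90 g. Origin: centre of its underside. It starts flat on the plate's nearer half, clear of the rail, right of the pocket, its y axis within 26 degrees of the nest's. Flush with the rail its origin lies at nest x = +28 mm. Fully home, 26 mm of it still stands out of the pocket.
- disc: Loose round blank of the same material, diameter 44 mm, 14 mm high, on the plate's nearer half, either to the left or to the right of the rectangular one, at about 85 mm. Origin: centre of its underside. It stays where it is.
- vial_a: Small sample vial with red cap, diameter 29 mm, 58 mm high, standing on the plate's near left part, in front of the pocket. Origin: centre of its underside. Not to be disturbed.
- vial_b: Small sample vial with blue cap, diameter 29 mm, 58 mm high, standing on the worktop behind the rail. Origin: centre of its underside. Not to be disturbed.
- tweezers: Steel tweezers 136 x 21 x 8 mm, lying on the worktop off the right end of the plate, roughly along the nest's x axis. Origin: centre of the underside. Not to be disturbed.
Not all that is in view belongs to the job. Leave any brown or turquoise look-alike of the blank alone.

How it is judged:
By the outcome, as a careful person would: the job done as asked, in the order asked, and still so for the second after the job is handed in, with the robot touching nothing.
It also fails if it takes over 51 s, if anything falls off the work surface, if the arm or the gripper's body presses on something with over 40 N, if the wrist force passes 120 N, or if a joint passes its speed limit or range.

## Working session

There is one attempt and no reset: what is moved stays moved. The work goes in short steps, Python scripts to look and compute and a shell command to move; the robot and the scene stay as the last step left them, time stands still between calls to the robot, and variables do not carry over. Pictures are saved under pics/ and viewed, about 8 in all and at most 12, crops included, and the job is handed in when it is done.

```bash
ls; mkdir -p pics
python3 - <<'E'
from cell import monitor, viewer, ticket, manip
import cv2,numpy as np
s=monitor.read_state();print(s);print(manip.finger_overhang,[a for a in dir(manip) if a[0]!='_'])
for n in("top","scene"):
    c=viewer.camera(n);cv2.imwrite(f"pics/{n}0.png",c["color"][:,:,::-1]);print(n,{k:v for k,v in c.items() if k!="color"})
E
```

```text
pics
{'clock': 0.0, 'joints': array([-1.27059999e+00,  3.00447067e-01,  1.52161200e+00, -1.18355236e-05,
        1.32069048e+00, -6.66139649e-02]), 'qd': array([-6.22734729e-04, -6.79876363e-05, -3.28769626e-04,  1.74330020e-03,
       -1.34578294e-03,  6.42865908e-05]), 'effort': array([ 1.34010730e-03, -5.31801724e+01, -3.52733302e+01,  7.09013594e-02,
        2.43357383e-02, -5.32563092e-05]), 'eef_pos': array([ 197.1608442 , -513.16379006,  212.88642909]), 'eef_rot': array([-1.57073076e+00,  1.15508368e-03, -1.20398306e+00]), 'wrist_force': array([-0.19173619, -0.1551512 ,  0.16733773]), 'moment': array([-0.0196108 , -0.00550058, -0.01733709]), 'finger_gap': 94.04377252795385}
8.0 ['Unreachable', 'finger_overhang']
top {'vertical_fov': 43.025425486599985, 'cx': 279.61606349655443, 'cy': 212.0204016809021, 'rvec': array([ 2.1807653 , -2.1432297 ,  0.11569493]), 'tvec': array([-103.60912905,  529.57851971, 1305.2123893 ])}
scene {'vertical_fov': 48.49257405172202, 'cx': 284.74117224833793, 'cy': 213.17117274815286, 'rvec': array([ 0.66655363, -2.66347367,  1.07131163]), 'tvec': array([402.92361753, 237.10943209, 750.63631666])}
```

View pics/top0.png

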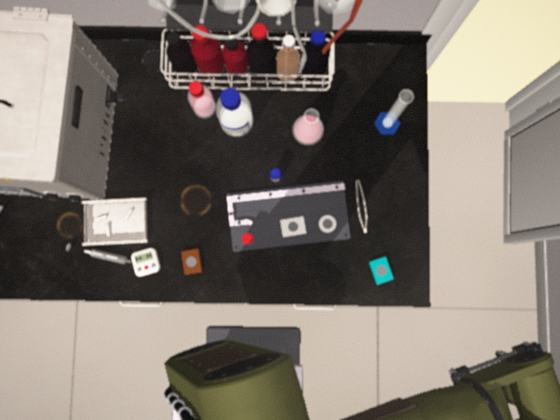

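View pics/scene0.png

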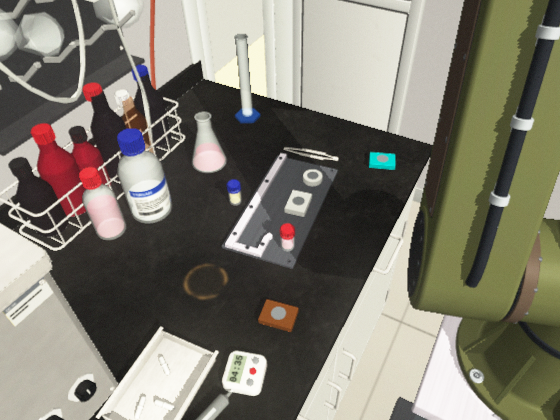

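The top view shows the plate at about (228–350, 182–250), with the rail along its far edge. The blank is at (292,227), the disc to its right at (328,224), the red vial at (247,239), the blue vial at (275,174) and the tweezers at (362,205). Next I'll measure them.

```bash
cat > h.py <<'E'
import cv2,numpy as np
from cell import monitor,viewer
def cal(c):
    f=c["color"].shape[0]/2/np.tan(np.radians(c["vertical_fov"])/2)
    return np.array([[f,0,c["cx"]],[0,f,c["cy"]],[0,0,1]]),cv2.Rodrigues(c["rvec"])[0],c["tvec"]
def ray(c,px,z):
    K,R,t=cal(c);px=np.atleast_2d(px).astype(float)
    d=(np.linalg.inv(K)@np.c_[px,np.ones(len(px))].T).T@R
    o=-R.T@t
    return (o+d*((z-o[2])/d[:,2])[:,None])[:,:2]
def rectify(c,z,x0,y0,w,h,s=4):
    """image on plane z: world x up, world y left; corner (top-left) = x0+h, y0+w; s px/mm"""
    K,R,t=cal(c);H=K@np.c_[R[:,0],R[:,1],R[:,2]*z+t]
    A=np.array([[0,-1/s,x0+h],[-1/s,0,y0+w],[0,0,1]])
    return cv2.warpPerspective(c["color"],np.linalg.inv(H@A),(int(w*s),int(h*s)))
E
python3 - <<'E'
from h import *
c=viewer.camera("top")
g=c["color"].astype(int);mn=g.min(2)
m=((mn>125)).astype(np.uint8);m[:178]=0;m[252:]=0;m[:,:224]=0;m[:,352:]=0
n,l,st,ce=cv2.connectedComponentsWithStats(m)
for i in range(1,n):
    if st[i,4]<15: continue
    ct=max(cv2.findContours((l==i).astype(np.uint8),0,2)[0],key=cv2.contourArea)
    r=cv2.minAreaRect(ray(c,ct.reshape(-1,2),20).astype(np.float32))
    print(st[i],ce[i].round(1),"world",np.round(r[0],1),np.round(r[1],1),round(r[2],1))
p=ray(c,[[228,194],[345,182],[352,238],[232,250]],8);print(p.round(0))
print(ray(c,[[247,239],[275,174]],58).round(0))
cr=c["color"][165:265,215:375];cv2.imwrite("pics/crop.png",cv2.resize(cr,None,fx=5,fy=5,interpolation=cv2.INTER_CUBIC)[:,:,::-1])
E
```

```text
[ 226  183  119   44 1121] [271.8 198.6] world [ 552.4 -111. ] [ 82.4 300.9] 7.9
[319 215  18  18 198] [327.1 223.4] world [ 505.4 -215.3] [42.9 42.8] 1.0
[280 216  26  21 385] [292.8 226.2] world [ 496.9 -128.2] [45.2 61.7] 10.5
[[ 578.   38.]
 [ 614. -260.]
 [ 471. -279.]
 [ 435.   24.]]
[[461. -16.]
 [622. -81.]]
```

View pics/crop.png

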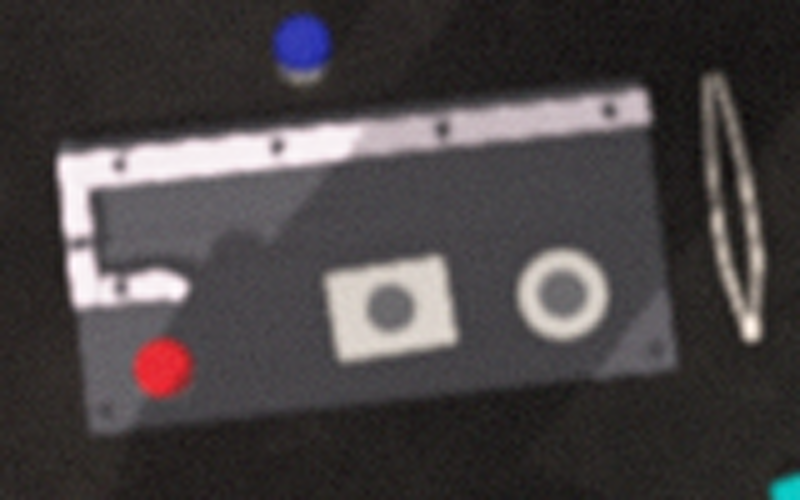

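Coarse estimates:

| Item | World position (mm) | Nest position (mm) | Notes |
|---|---|---|---|
| Nest origin | (528, −114) | – | yaw about 7.5° |
| Blank | – | (−32, −9) | yaw +3° relative to the nest |
| Disc | – | (−36, −97) | 87 mm from the blank, as expected |

I'll move above the blank, turn the jaws along the rail and take a close look.

```bash
python3 -m jog '[{"grip":3.6,"dx":-26.2,"dy":0,"dz":39.3,"spin":13},{"grip":3.6,"dx":-26.2,"dy":0,"dz":39.3,"spin":13},{"grip":3.6,"dx":-26.2,"dy":0,"dz":39.3,"spin":13},{"grip":3.6,"dx":-26.2,"dy":0,"dz":39.3,"spin":13},{"grip":3.6,"dx":-26.2,"dy":0,"dz":39.3,"spin":13},{"grip":3.6,"dx":-26.2,"dy":0,"dz":39.3,"spin":13},{"grip":3.6,"dx":-26.2,"dy":0,"dz":39.3,"spin":13},{"grip":3.6,"dx":-26.2,"dy":0,"dz":39.3,"spin":13},{"grip":3.6,"dx":-26.2,"dy":0,"dz":39.3,"spin":13},{"grip":3.6,"dx":-26.2,"dy":0,"dz":39.3,"spin":13},{"grip":3.6,"dx":-26.2,"dy":0,"dz":39.3,"spin":13},{"grip":3.6,"dx":-26.2,"dy":0,"dz":39.3,"spin":13}]'
python3 - <<'E'
from h import *
c=viewer.camera("wrist");cv2.imwrite("pics/w1.png",c["color"][:,:,::-1])
np.save("pics/w1.npy",c,allow_pickle=True)
K,R,t=cal(c);print(-R.T@t,R[2])
E
```

```text
clock: 1.65
eef_pos: [469.8, -128.6, 213.5]
eef_rot: [-1.571, -0.0, -1.432]
wrist_force: [0.1, -0.6, -0.3]
finger_gap: 35.7
[ 544.06277371 -117.09468568  384.68354629] [-0.25656971 -0.03671638 -0.96582809]
```

View pics/w1.png

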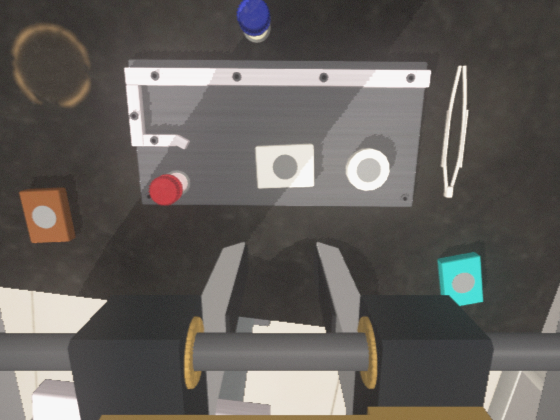

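The wrist view shows the rail from (127,76) to (430,78), the blank at (285,166), the disc at (367,169), the red vial at (166,189), and the lip and stop at the left. I'll measure from this view.

```bash
cat > meas.py <<'E'
from h import *
def ang(v): return np.degrees(np.arctan2(v[1],v[0]))
def nest(c):
    """rail far top edge (x=66,z=18) line and its ends (y=+-150)"""
    g=c["color"].min(2);cols=np.arange(135,425,3);far=[];near=[]
    for u in cols:
        v=np.where(g[60:100,u]>150)[0]
        if len(v)>5: far.append((u,60+v[0]-.5)); near.append((u,60+v[-1]+.5))
    W=ray(c,far,18);l=cv2.fitLine(W.astype(np.float32),cv2.DIST_HUBER,0,.01,.01).ravel();d=l[:2]*np.sign(l[1])
    N18=ray(c,near,18);N8=ray(c,near,8)
    nx=np.array([d[1],-d[0]]);base=l[2:]
    r=76;row=np.where(g[r,100:450]>150)[0]+100
    e=ray(c,[[row[0]-.5,r],[row[-1]+.5,r]],18);ye=e@d
    o=nx*(base@nx-66)+d*ye.mean()
    print("rail width seen z18 / z8:",np.median((base-N18)@nx).round(1),np.median(66-((N8-o)@nx)).round(1),"length",np.ptp(ye).round(1),"yaw",(ang(nx)).round(2),"o",o.round(1))
    return o,nx,d
def blobs(c,z=22):
    o,nx,d=nest(c)
    g=c["color"].min(2);m=(g>140).astype(np.uint8);m[:90]=0;m[230:]=0;m[:,:195]=0;m[:,425:]=0
    for ct in cv2.findContours(m,0,1)[0]:
        if cv2.contourArea(ct)<500: continue
        p=ray(c,ct.reshape(-1,2),z);r=cv2.minAreaRect(p.astype(np.float32));q=np.array(r[0])-o
        print("blob nest",(q@nx).round(1),(q@d).round(1),"size",np.round(r[1],1),"rel ang",round((r[2]-ang(nx)+45)%90-45,2))
E
python3 - <<'E'
from meas import *
c=np.load("pics/w1.npy",allow_pickle=True).item()
blobs(c)
print(ray(c,[[166,189]],66), monitor.read_state()["eef_pos"])
E
```

```text
rail width seen z18 / z8: 16.2 15.4 length 298.9 yaw 7.55 o [ 523.  -116.6]
blob nest -34.0 -89.3 size [56.5 53.6] rel ang -42.23
blob nest -29.4 -8.5 size [45.7 60.1] rel ang 3.12
[[465.0229824  -21.82762493]] [ 469.88488064 -128.46762182  213.52615334]
```

Estimates agree to a few mm. I'll lower the tips just behind the blank's near long side, 2.5 mm above the plate.

```bash
python3 -m jog '[{"grip":3.6,"dx":0.35,"dy":3,"dz":-1.4,"spin":0.4},{"grip":3.6,"dx":0.35,"dy":7,"dz":-1.4,"spin":0.4},{"grip":3.6,"dx":0.35,"dy":12,"dz":-1.4,"spin":0.4},{"grip":3.6,"dx":0.35,"dy":16,"dz":-1.4,"spin":0.4},{"grip":3.6,"dx":0.35,"dy":18,"dz":-1.4,"spin":0.4},{"grip":3.6,"dx":0.35,"dy":19.2,"dz":-1.4,"spin":0.4},{"grip":3.6,"dx":0.35,"dy":19.5,"dz":-1.4,"spin":0.4},{"grip":3.6,"dx":0.35,"dy":19.5,"dz":-1.4,"spin":0.4},{"grip":3.6,"dx":0.35,"dy":19.5,"dz":-1.4,"spin":0.4}]'
python3 - <<'E'
from h import *
c=viewer.camera("wrist");cv2.imwrite("pics/w2.png",c["color"][:,:,::-1])
E
```

```text
clock: 2.82
eef_pos: [457.2, -133.5, 19.2]
eef_rot: [-1.57, -0.001, -1.438]
wrist_force: [-0.4, 0.8, 0.2]
finger_gap: 36.1
```

View pics/w2.png

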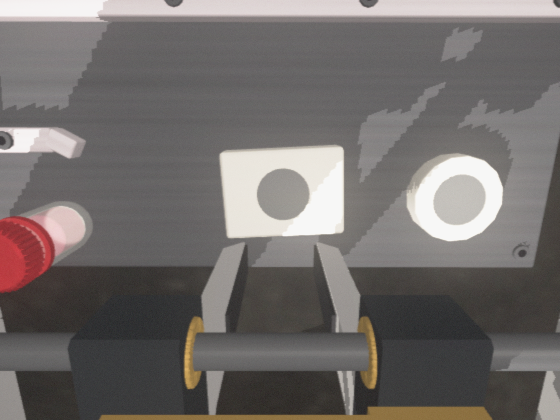

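The tips sit behind the blank and straddle it, at about (230,250) and (330,250), with the disc and vial clear. I'll push towards the rail, stopping about 3 mm short.

```bash
python3 -m jog '[{"grip":3.6,"dz":0.5},{"grip":3.6,"dz":0.9},{"grip":3.6,"dz":1.3},{"grip":3.6,"dz":1.7},{"grip":3.6,"dz":2.1},{"grip":3.6,"dz":2.5},{"grip":3.6,"dz":2.9},{"grip":3.6,"dz":3.3},{"grip":3.6,"dz":3.7},{"grip":3.6,"dz":4.1},{"grip":3.6,"dz":4.5},{"grip":3.6,"dz":4.9},{"grip":3.6,"dz":5.3},{"grip":3.6,"dz":5.7},{"grip":3.6,"dz":6.0},{"grip":3.6,"dz":6.2},{"grip":3.6,"dz":6.2}]'
python3 - <<'E'
from h import *
c=viewer.camera("wrist");cv2.imwrite("pics/w3.png",c["color"][:,:,::-1])
s=monitor.read_state();print(s["eef_pos"],s["wrist_force"])
E
```

```text
[ 457.03334537 -133.38852765   18.97857234] [-0.374662    0.10329871 -0.60696605]validation failed for argument at $[0]...
```

View pics/w3.png

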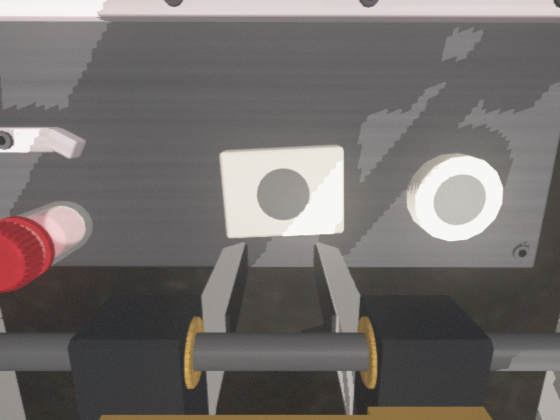

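The call was refused and nothing moved, because every field is required. I'm repeating it with full rows.

```bash
python3 -m jog '[{"grip":3.6,"dx":0,"dy":0,"dz":0.5,"spin":0},{"grip":3.6,"dx":0,"dy":0,"dz":0.9,"spin":0},{"grip":3.6,"dx":0,"dy":0,"dz":1.3,"spin":0},{"grip":3.6,"dx":0,"dy":0,"dz":1.7,"spin":0},{"grip":3.6,"dx":0,"dy":0,"dz":2.1,"spin":0},{"grip":3.6,"dx":0,"dy":0,"dz":2.5,"spin":0},{"grip":3.6,"dx":0,"dy":0,"dz":2.9,"spin":0},{"grip":3.6,"dx":0,"dy":0,"dz":3.3,"spin":0},{"grip":3.6,"dx":0,"dy":0,"dz":3.7,"spin":0},{"grip":3.6,"dx":0,"dy":0,"dz":4.1,"spin":0},{"grip":3.6,"dx":0,"dy":0,"dz":4.5,"spin":0},{"grip":3.6,"dx":0,"dy":0,"dz":4.9,"spin":0},{"grip":3.6,"dx":0,"dy":0,"dz":5.3,"spin":0},{"grip":3.6,"dx":0,"dy":0,"dz":5.7,"spin":0},{"grip":3.6,"dx":0,"dy":0,"dz":6.0,"spin":0},{"grip":3.6,"dx":0,"dy":0,"dz":6.2,"spin":0},{"grip":3.6,"dx":0,"dy":0,"dz":6.2,"spin":0}]'
python3 - <<'E'
from h import *
c=viewer.camera("wrist");cv2.imwrite("pics/w4.png",c["color"][:,:,::-1]);np.save("pics/w4.npy",c,allow_pickle=True)
s=monitor.read_state();print(s["eef_pos"],s["wrist_force"])
E
```

```text
clock: 5.05
eef_pos: [518.3, -125.1, 18.4]
eef_rot: [-1.571, 0.0, -1.438]
wrist_force: [0.1, -0.8, 0.2]
finger_gap: 36.0
[ 518.23627548 -125.08541844   18.44965529] [ 0.34637322 -0.17320797 -0.43632956]
```

View pics/w4.png

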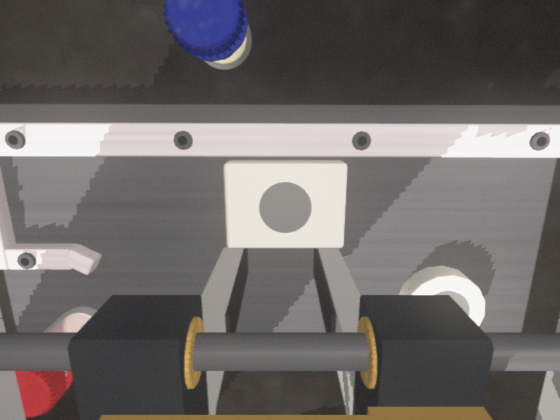

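The blank is square to the rail, with its far edge at row 160 and the rail edge at row 157. I'll ease in the last millimetres while watching the force.

```bash
python3 -m jog '[{"grip":3.6,"dx":0,"dy":0,"dz":0.1,"spin":0},{"grip":3.6,"dx":0,"dy":0,"dz":0.2,"spin":0},{"grip":3.6,"dx":0,"dy":0,"dz":0.3,"spin":0},{"grip":3.6,"dx":0,"dy":0,"dz":0.3,"spin":0}]'; python3 -m jog '[{"grip":3.6,"dx":0,"dy":0,"dz":0.05,"spin":0},{"grip":3.6,"dx":0,"dy":0,"dz":0.1,"spin":0},{"grip":3.6,"dx":0,"dy":0,"dz":0.1,"spin":0}]'
```

```text
clock: 5.6
eef_pos: [520.9, -124.7, 18.4]
eef_rot: [-1.572, 0.0, -1.438]
wrist_force: [-3.8, -0.2, 1.7]
finger_gap: 35.9
clock: 5.98
eef_pos: [521.0, -124.7, 18.4]
eef_rot: [-1.574, 0.001, -1.438]
wrist_force: [-11.5, -1.0, 8.8]
finger_gap: 35.7
```

The blank is against the rail (11 N). The contact position agrees with the measured rail to 1 mm. I'll retreat, rise, turn the jaws 90° and go above the blank's right end.

```bash
python3 -m jog '[{"grip":3.6,"dx":0,"dy":0,"dz":-0.4,"spin":0},{"grip":3.6,"dx":0,"dy":0,"dz":-1.2,"spin":0},{"grip":3.6,"dx":0,"dy":-3,"dz":-1.2,"spin":0},{"grip":3.6,"dx":0,"dy":-8,"dz":-1.2,"spin":0},{"grip":0.8,"dx":1,"dy":-8,"dz":0,"spin":-10},{"grip":0.8,"dx":2,"dy":-8,"dz":1,"spin":-20},{"grip":0.8,"dx":3,"dy":-8,"dz":2,"spin":-30},{"grip":0.8,"dx":4.5,"dy":-8,"dz":2.8,"spin":-40},{"grip":0.8,"dx":4.5,"dy":-8,"dz":2.8,"spin":-50},{"grip":0.8,"dx":4.5,"dy":-8,"dz":2.8,"spin":-60},{"grip":0.8,"dx":4.5,"dy":-8,"dz":2.8,"spin":-70},{"grip":0.8,"dx":4.5,"dy":-8,"dz":2.8,"spin":-80},{"grip":0.8,"dx":4.5,"dy":-8,"dz":2.8,"spin":-90},{"grip":0.8,"dx":4.5,"dy":-8,"dz":2.8,"spin":-90},{"grip":0.8,"dx":4.5,"dy":-8,"dz":2.8,"spin":-90},{"grip":0.8,"dx":4.5,"dy":-8,"dz":2.8,"spin":-90}]'
python3 - <<'E'
from h import *
c=viewer.camera("wrist");cv2.imwrite("pics/w5.png",c["color"][:,:,::-1]);np.save("pics/w5.npy",c,allow_pickle=True)
p=monitor.read_state()["eef_pos"]
print("tcp nest",p[0]*.9913+p[1]*.1314-502.1,-p[0]*.1314+p[1]*.9913+184.3)
E
```

```text
clock: 7.98
eef_pos: [555.9, -165.5, 98.4]
eef_rot: [-1.571, -0.0, 0.131]
wrist_force: [-0.7, -0.9, -0.3]
finger_gap: 8.1
tcp nest 27.1996167046766 -52.766537096889294
```

View pics/w5.png

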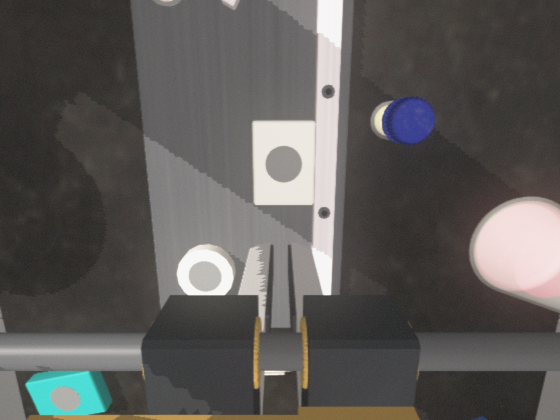

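The image shows the blank's long side flush on the rail edge (columns 253–315, rows 121–205), and the jaws below its right end. I'll work out the positions and the rail angle.

Run:
```python
from h import *
c=np.load("pics/w5.npy",allow_pickle=True).item()
f=lambda p:np.c_[p@[.9913,.1314]-502.1,p@[-.1314,.9913]+184.3].round(1)
print("blank corners",f(ray(c,[[253,121],[315,121],[315,205],[253,205]],22)).tolist())
g=c["color"].min(2).astype(int);L=[];B=[]
for v in range(20,240,4):
    row=g[v,300:360]; k=np.where(row>150)[0]
    if len(k)>8: L.append((300+k[-1]+.5,v))
for v in range(128,200,4):
    k=np.where(g[v,235:300]>150)[0]; B.append((235+k[0]-.5,v))
for n,P,z in(("rail far",L,18),("blank near",B,22)):
    W=ray(c,P,z);l=cv2.fitLine(W.astype(np.float32),cv2.DIST_HUBER,0,.01,.01).ravel()
    print(n,len(P),"yaw",np.degrees(np.arctan(-l[0]/l[1])).round(2),"nest",f(l[None,2:]))
```

```text
blank corners [[8.5, 20.3], [50.9, 20.3], [52.4, -38.9], [7.4, -38.9]]
rail far 55 yaw 7.61 nest [[67.2 30.1]]
blank near 18 yaw 7.58 nest [[ 7.4 -4.3]]
```

The blank's right end is at nest y ≈ −39, and the rail and blank yaw are both 7.6°. I'll descend and start sliding, with a slight drift of about 1.5° towards the rail.

```bash
python3 -m jog '[{"grip":0.8,"dx":-0.1,"dy":4,"dz":0,"spin":0},{"grip":0.8,"dx":-0.1,"dy":7,"dz":0,"spin":0},{"grip":0.8,"dx":-0.1,"dy":8,"dz":0,"spin":0},{"grip":0.8,"dx":-0.1,"dy":8,"dz":0,"spin":0},{"grip":0.8,"dx":-0.1,"dy":8,"dz":0.3,"spin":0},{"grip":0.8,"dx":-0.1,"dy":8,"dz":0.6,"spin":0},{"grip":0.8,"dx":-0.09,"dy":8,"dz":0.9,"spin":0},{"grip":0.8,"dx":-0.08,"dy":8,"dz":1.3,"spin":0},{"grip":0.8,"dx":-0.07,"dy":8,"dz":1.7,"spin":0},{"grip":0.8,"dx":-0.06,"dy":8,"dz":2.1,"spin":0},{"grip":0.8,"dx":-0.05,"dy":8,"dz":2.5,"spin":0},{"grip":0.8,"dx":-0.04,"dy":8,"dz":2.9,"spin":0},{"grip":0.8,"dx":-0.03,"dy":8,"dz":3.3,"spin":0},{"grip":0.8,"dx":-0.02,"dy":8,"dz":3.7,"spin":0},{"grip":0.8,"dx":-0.01,"dy":8,"dz":4.1,"spin":0},{"grip":0.8,"dx":0,"dy":8,"dz":4.5,"spin":0},{"grip":0.8,"dx":0.01,"dy":8,"dz":4.9,"spin":0},{"grip":0.8,"dx":0.02,"dy":8,"dz":5.3,"spin":0},{"grip":0.8,"dx":0.03,"dy":8,"dz":5.7,"spin":0},{"grip":0.8,"dx":0.04,"dy":8,"dz":6.0,"spin":0}]'
python3 - <<'E'
from h import *
c=viewer.camera("wrist");cv2.imwrite("pics/w6.png",c["color"][:,:,::-1]);np.save("pics/w6.npy",c,allow_pickle=True)
p=monitor.read_state()["eef_pos"]
print("tcp nest",p[0]*.9913+p[1]*.1314-502.1,-p[0]*.1314+p[1]*.9913+184.3)
E
```

```text
clock: 10.52
eef_pos: [548.3, -105.7, 18.4]
eef_rot: [-1.571, 0.0, 0.133]
wrist_force: [0.4, -0.8, -0.8]
finger_gap: 8.0
tcp nest 27.552695727644505 7.738639288976742
```

View pics/w6.png

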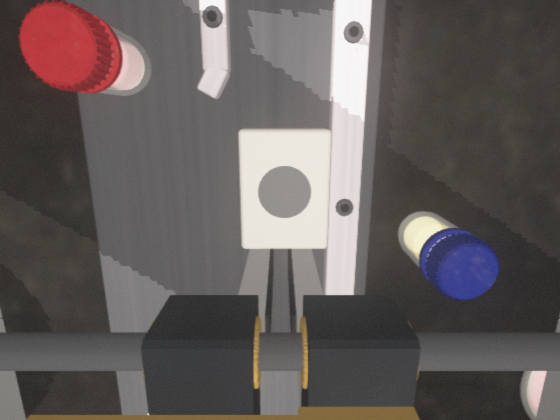

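```bash
cat > chk.py <<'E'
from h import *
f=lambda p:np.c_[p@[.9913,.1314]-502.1,p@[-.1314,.9913]+184.3]
def chk(c,v0,v1,u0=225,um=285,u1=345):
    g=c["color"].min(2).astype(int);B=[]
    for v in range(v0,v1,3):
        k=np.where(g[v,u0:um]>150)[0]
        if len(k): B.append((u0+k[0]-.5,v))
    W=f(ray(c,B,22));l=cv2.fitLine(W.astype(np.float32),cv2.DIST_HUBER,0,.01,.01).ravel()
    print("near edge nest x",(l[2]).round(2),"rel yaw",np.degrees(np.arctan(-l[0]/l[1])).round(2))
    for v in (v0+5,(v0+v1)//2,v1-5): print(v,g[v,318:340].tolist())
E
python3 -c "
from chk import *
chk(np.load('pics/w6.npy',allow_pickle=True).item(),136,244)"
```

```text
near edge nest x 7.79 rel yaw 0.16
141 [224, 224, 223, 225, 225, 222, 224, 225, 224, 222, 219, 214, 203, 188, 211, 220, 223, 222, 223, 223, 221, 221]
190 [225, 224, 223, 224, 222, 224, 224, 222, 219, 216, 205, 185, 208, 224, 222, 222, 221, 220, 222, 221, 221, 218]
239 [223, 222, 223, 222, 224, 220, 220, 216, 202, 187, 209, 221, 222, 222, 219, 221, 220, 220, 218, 217, 219, 218]
```

It's still flush: no dark gap along its whole length, and the yaw relative to the rail is 0.16°. I'll carry on into the pocket, stopping 3 mm short.

```bash
python3 -m jog '[{"grip":0.8,"dx":0.01,"dy":0,"dz":0.3,"spin":0},{"grip":0.8,"dx":0.02,"dy":0,"dz":0.7,"spin":0},{"grip":0.8,"dx":0.03,"dy":0,"dz":1.1,"spin":0},{"grip":0.8,"dx":0.04,"dy":0,"dz":1.5,"spin":0},{"grip":0.8,"dx":0.05,"dy":0,"dz":1.9,"spin":0},{"grip":0.8,"dx":0.06,"dy":0,"dz":2.3,"spin":0},{"grip":0.8,"dx":0.07,"dy":0,"dz":2.7,"spin":0},{"grip":0.8,"dx":0.08,"dy":0,"dz":3.1,"spin":0},{"grip":0.8,"dx":0.09,"dy":0,"dz":3.5,"spin":0},{"grip":0.8,"dx":0.1,"dy":0,"dz":3.9,"spin":0},{"grip":0.8,"dx":0.11,"dy":0,"dz":4.3,"spin":0},{"grip":0.8,"dx":0.12,"dy":0,"dz":4.7,"spin":0},{"grip":0.8,"dx":0.13,"dy":0,"dz":5.1,"spin":0},{"grip":0.8,"dx":0.14,"dy":0,"dz":5.5,"spin":0},{"grip":0.8,"dx":0.15,"dy":0,"dz":5.8,"spin":0},{"grip":0.8,"dx":0.15,"dy":0,"dz":5.9,"spin":0},{"grip":0.8,"dx":0.15,"dy":0,"dz":5.9,"spin":0}]'
python3 -m jog '[{"grip":0.8,"dx":0,"dy":0,"dz":0.1,"spin":0},{"grip":0.8,"dx":0.01,"dy":0,"dz":0.2,"spin":0},{"grip":0.8,"dx":0.01,"dy":0,"dz":0.25,"spin":0},{"grip":0.8,"dx":0.01,"dy":0,"dz":0.25,"spin":0}]'
python3 - <<'E'
from h import *
c=viewer.camera("wrist");cv2.imwrite("pics/w7.png",c["color"][:,:,::-1]);np.save("pics/w7.npy",c,allow_pickle=True)
p=monitor.read_state()["eef_pos"]
print("tcp nest",p[0]*.9913+p[1]*.1314-502.1,-p[0]*.1314+p[1]*.9913+184.3)
E
```

```text
clock: 12.7
eef_pos: [542.1, -47.2, 18.5]
eef_rot: [-1.571, -0.0, 0.133]
wrist_force: [0.0, -0.1, -0.4]
finger_gap: 7.9
clock: 13.2
eef_pos: [541.9, -46.1, 18.6]
eef_rot: [-1.573, -0.0, 0.133]
wrist_force: [-1.4, -11.3, 0.2]
finger_gap: 8.0
tcp nest 29.002545631149133 67.45923023327356
```

View pics/w7.png

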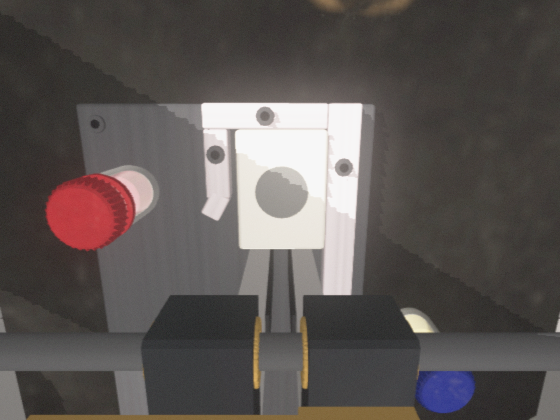

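It took 11 N of contact force against the stop. The blank fills the corner (columns 237–325, rows 129–248). I'll check for gaps at both contacts with a magnified crop.

Run:
```python
from chk import *
c=np.load('pics/w7.npy',allow_pickle=True).item()
chk(c,140,244,232)
g=c["color"].min(2).astype(int)
for u in (250,280,310): print("col",u,g[118:140,u].tolist())
cv2.imwrite("pics/z7.png",cv2.resize(c["color"][95:260,190:380],None,fx=4,fy=3.6,interpolation=cv2.INTER_NEAREST)[:,:,::-1])
```

```text
near edge nest x 7.73 rel yaw 0.63
145 [247, 247, 247, 247, 247, 247, 246, 242, 231, 211, 200, 216, 227, 240, 246, 246, 246, 246, 246, 246, 246, 245]
192 [246, 246, 247, 246, 246, 244, 235, 216, 193, 209, 220, 225, 237, 245, 246, 246, 246, 246, 246, 245, 244, 244]
239 [223, 221, 224, 222, 217, 209, 194, 201, 217, 219, 221, 219, 218, 218, 220, 218, 217, 216, 213, 213, 211, 214]
col 250 [245, 246, 246, 246, 245, 245, 245, 245, 245, 237, 217, 220, 243, 246, 246, 246, 247, 247, 247, 247, 247, 247]
col 280 [245, 245, 245, 237, 237, 244, 245, 245, 245, 239, 221, 223, 244, 246, 246, 247, 247, 247, 247, 247, 247, 247]
col 310 [245, 245, 246, 245, 245, 244, 244, 244, 245, 239, 221, 225, 243, 246, 246, 247, 247, 247, 247, 247, 247, 247]
```

View pics/z7.png

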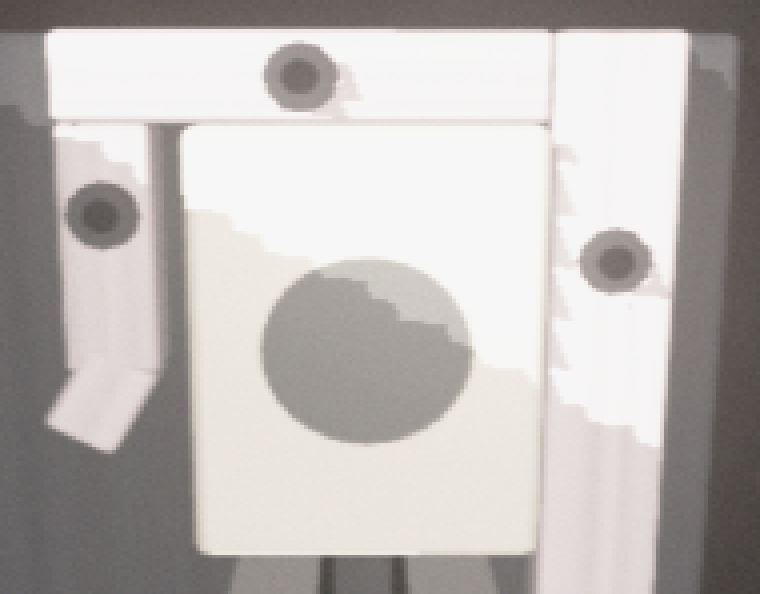

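The blank is tight in the corner, touching both the stop and the rail, with the only open slot on the lip side. I'll back straight off and rise clear, then do a last check.

```bash
python3 -m jog '[{"grip":0.8,"dx":0,"dy":0,"dz":-0.2,"spin":0},{"grip":0.8,"dx":-0.05,"dy":0,"dz":-0.8,"spin":0},{"grip":0.8,"dx":-0.1,"dy":0,"dz":-2,"spin":0},{"grip":0.8,"dx":-0.1,"dy":-3,"dz":-2,"spin":0},{"grip":0.8,"dx":-0.1,"dy":-8,"dz":-2,"spin":0},{"grip":0.8,"dx":-0.1,"dy":-13,"dz":-4,"spin":0},{"grip":0.8,"dx":-0.1,"dy":-16,"dz":-7,"spin":0},{"grip":0.8,"dx":-0.1,"dy":-16,"dz":-7,"spin":0},{"grip":0.8,"dx":-0.1,"dy":-16,"dz":-7,"spin":0},{"grip":0.8,"dx":-0.1,"dy":-16,"dz":-7,"spin":0}]'
python3 - <<'E'
from h import *
c=viewer.camera("wrist");cv2.imwrite("pics/w8.png",cv2.resize(c["color"][:300,60:460],None,fx=2,fy=2,interpolation=cv2.INTER_CUBIC)[:,:,::-1])
t=viewer.camera("top");b=cv2.imread("pics/top0.png")[:,:,::-1]
d=cv2.absdiff(t["color"],b).max(2)[165:262,222:375]
n,l,st,ce=cv2.connectedComponentsWithStats((d>60).astype(np.uint8))
print([(s[:2]+[222,165]).tolist()+s[2:].tolist() for s in st[1:] if s[4]>12])
E
```

```text
clock: 14.5
eef_pos: [549.6, -113.6, 177.1]
eef_rot: [-1.57, 0.002, 0.134]
wrist_force: [-0.2, -0.6, 0.1]
finger_gap: 8.2
[[257, 165, 8, 8, 19], [267, 165, 47, 20, 693], [313, 168, 12, 16, 122], [250, 180, 9, 11, 35], [323, 183, 21, 10, 58], [232, 185, 90, 35, 708], [274, 199, 33, 7, 111], [280, 216, 26, 21, 415], [237, 218, 16, 12, 109], [318, 218, 18, 16, 44], [322, 218, 11, 11, 27], [233, 232, 6, 7, 13], [241, 232, 12, 12, 107], [253, 250, 19, 12, 56]]
```

View pics/w8.png

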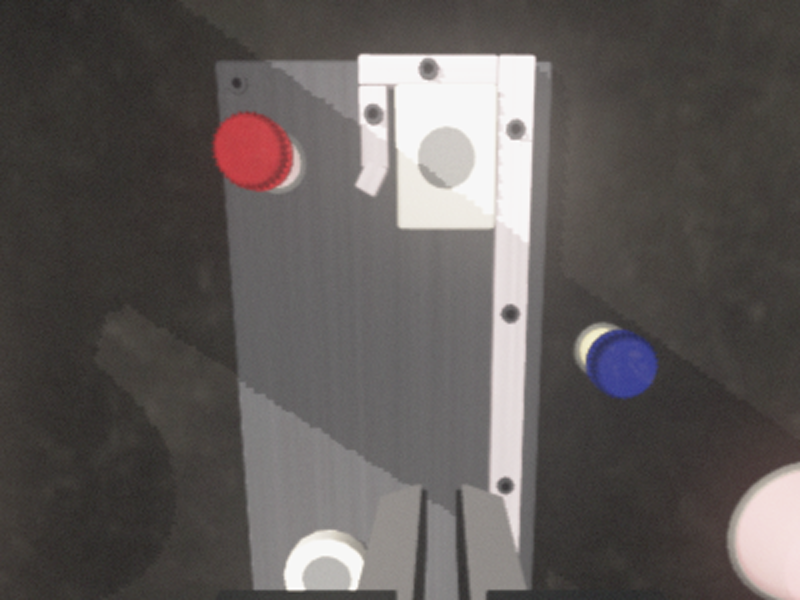

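The blank is home in the corner, touching the stop and the rail, and the gripper is clear. The top-view difference also flags the cap and disc areas, possibly shadow, so I'll check that those didn't move and then hand in.

Run:
```python
from h import *
a=np.load("pics/w1.npy",allow_pickle=True).item();b=viewer.camera("wrist");t=viewer.camera("top");t0=dict(t,color=cv2.imread("pics/top0.png")[:,:,::-1])
for n,c in(("w before",a),("w now",b),("top before",t0),("top now",t)):
    h=cv2.cvtColor(np.ascontiguousarray(c["color"]),cv2.COLOR_RGB2HSV);H,S,V=cv2.split(h)
    for k,m,p in(("red",((H<6)|(H>174))&(S>150)&(V>60),(461,-16)),("blue",(abs(H.astype(int)-118)<8)&(S>150)&(V>60),(622,-81))):
        nn,l,st,ce=cv2.connectedComponentsWithStats(m.astype(np.uint8))
        P=[ray(c,ce[i],60)[0] for i in range(1,nn) if st[i,4]>40]
        q=[x.round(1).tolist() for x in P if np.hypot(*(x-p))<40];print(n,k,q)
for n,c in(("before",t0),("now",t)):
    m=(c["color"].min(2)>125).astype(np.uint8)[205:240,312:345];M=cv2.moments(m,True);print("disc px",n,312+M["m10"]/M["m00"],205+M["m01"]/M["m00"])
```

```text
w before red [[462.2, -19.0]]
w before blue [[629.2, -75.5], [623.4, -89.3]]
w now red [[462.0, -17.7]]
w now blue []
top before red [[463.0, -16.8]]
top before blue [[625.2, -81.6]]
top now red []
top now blue []
disc px before 327.08 223.36
disc px now 326.92255892255895 223.77777777777777
```

```bash
python3 -c "
from cell import ticket
print(ticket.sign_off())"
```

```text
the job is handed in; nothing more can be done
None
```

The rectangular blank is fully home in the corner pocket, touching the end stop and flush with the rail, and the job is handed in at about 14.7 s on the robot's clock. I pushed it square onto the rail with two spread fingertips (11.5 N along the push, about 15 N in all). I then slid it along the rail from its right end until it met the stop with 11 N.

**Blank:** The picture taken before backing off showed no gap at the rail or the stop. Halfway along the slide it was still flush. After I backed off, the picture still showed it in the corner, with nothing touching it.

**Checks that disagreed:**
- The final edge fit gave 0.63° of yaw relative to the rail, but the picture showed no wedge gap, so I put this down to the fit.
- The stop was met about 2.5 mm earlier than my estimate of where it lay along the nest's y axis.

**Other items:**
- **Red vial:** unmoved to within about 1 mm.
- **Disc:** unmoved to within 0.5 px in the top view.
- **Blue vial:** the final colour check did not find it in either view, so its position is confirmed only by eye. It was standing upright in the last picture.
- **Tweezers:** not re-measured, but the arm stayed well away from them.

One jog call was refused for missing fields before anything moved, and I repeated it with complete rows.

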